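# Vent a pulsation damper through its gas valve

## Robot

A 6-joint arm with a two-finger parallel gripper is mounted at the origin on a cart in front of the work surface, level with it; the furniture and walls round the work are solid. World frame = base frame: x ahead of the robot, y to its left, z up, the work surface at z = 0. Lengths are in mm, angles in rad, forces in N, time in s.
With the tool pointing down it reaches from about 300 to 775 mm from the base axis. Payload 14.6 kg.
Tool frame: the origin (TCP) lies midway between the tips of the shut fingers; the grasp point (between the pads) lies 19 mm behind it; z points along the fingers, y is the line along which they close (so a half turn about z gives the same grasp; the last joint's range is limited). The gripper opens to 85 mm and grips with 20 to 120 N. Pads are 22 mm wide; open, the fingers measure 114 mm over their backs; the gripper's body (76 mm by 85 mm) begins 54 mm behind the grasp point. The pads swing forward as they close: fully open they stand 13 mm farther back than shut.
Start: joints at [-1.21, 0.3, 1.521, -0, 1.321, -0.067], TCP at [228.171, -500.427, 231.281] pointing down, gripper open.
Joint ranges: [-3.03, 3.03], [-0.79, 2.21], [0.23, 2.52], [-1.04, 4.18], [0, 3.07], [-2.55, 2.55]. Speed limits (rad/s): [2.22, 2.22, 2.57, 3.14, 3.14, 3.14].

## Interface

Orientations are given as a unit quaternion [x, y, z, w].
In Python, from station import env, capture, nets gives the robot as it stands. The module is installed in compiled form; this text tells all that it offers.
- The arm moves only by the tool move_arm, never from a script. Its arguments are lists of equal length, an entry for each row: "turn": the turn, a rotation vector about the world's x, y, z in degrees, a list of three; "offset": the shift along the world's x, y, z in m, a list of three; "fingers": the opening, from 0 (shut) to 1 (fully open). In form: {"turn": [[rx, ry, rz], ...], "offset": [[x, y, z], ...], "fingers": [fingers, ...]}. A call has 1 to 5 rows; each row shifts and turns the commanded pose from where the row before left it; what a row does not reach is not made up. A row lasts 1/12 s, in which the tool goes at most 41.7 mm and 7.16 degrees, less where a joint would pass 70% of its speed; a pose out of reach is approached as far as the arm can. A call is refused whole if a number of a shift passes 0.0417 or a number of a turn 7.16, either way. A call with a gripper value outside its range is refused whole. The fingers move at their own pace and stop on an object; the grip force is fixed at half the most. Time passes only in rows, so rows that do not move let the fingers close. It gives the time, the measured TCP pose, the force, the opening and the grip force at its end, in the units of the state.
- env.get_obs(): the state, without advancing time (a new reading comes with each control period).
- capture(name): name is "side" or "top" or "wrist"; returns a dict with "image" (480x640x3 uint8, red, green, blue), "range_z" (480x640 float32, mm along the optical axis (not along the pixel's ray), 0 where there is no reading), "fov_y" (degrees; the focal length in pixels is half the picture's height over the tangent of half this angle, whatever the lens; pixels are square), "cx", "cy" (the principal point, pixels), "eye" and "attitude" of the camera in the world. Camera axes: x right, y down, z forward; pixel columns grow to the right and rows downward; lengths in mm; the calibration is good to about 2 mm. A picture is of the moment at which its call begins.
- env.hand_in(): hands the job in; it is judged then, once.
Trained networks look in the newest picture that a camera, given by its name, has taken for a name from the list of things; names that differ only in an ending like _2 or _b are one class to them, and where a whole thing is asked for, a point or a joint stands for the part that bears it (a point fixed in the world has none). Each returns a list of dicts, best first, with "p" (0 to 1); they miss things now and then, are a little off and sometimes report something else, mostly with a low value. They report only what shows in the picture. A call takes as long as a camera call.
- nets.search_frame(label, camera): "centre" ([column, row] in pixels, amid what is visible of it).
- nets.trace(label, camera): "mask" (480x640 bool, what is visible of it) and "centre" ([column, row] in pixels, amid what is visible of it).
- nets.landmark_of(label, camera): "centre" ([column, row] in pixels: a listed point, or the origin of a listed thing).
The state is a dict: "time": time; "joints": joint angles; "qd": joint speeds; "tau": joint torques, N m; "eef_pos": TCP position; "orientation": TCP orientation; "ft_force": force on the tool from outside, world axes, zero at the start; "moment": the same for the moment, N m; "width": finger opening in mm; "grasp_force": force on a finger pad.
Only numpy, scipy, OpenCV 4.12 (cv2) and the standard library are available. Lean on these libraries where they do the work, as an engineer would, in place of code of your own. Each camera call takes 0.05 s, during which the arm holds its last target. There are 200 camera calls.

## Task

Let the gas out of the pulsation damper on the deck: unscrew the tiny knurled lock nut on its gas valve until it is right up at its stop, then press the freed valve tip gently down with the closed fingers until the valve opens, and keep it open for a good second. Let the tip spring back, leave the nut backed off, and do not force the thin tip or disturb the things standing round the damper.

Things in the scene. Friction and masses are not known exactly. Their poses are not given: they have to be found in the camera images.
- damper: pulsation damper: steel capsule of two shells bolted at a round flange (86 mm across) on a foot plate 92 x 124 x 8 mm, 80 mm high to the top of its brass hexagon, a plugged hose barb to +y and -y. Fixed. Origin: centre of the foot plate's underside, on the valve's axis, z up. The brass valve stem, 8 mm thick, rises from the hexagon to 104 mm above the origin
- lock_nut (a joint): turn of the lock nut in rad: 0 = down tight (it then keeps the tip from being pressed), growing anticlockwise seen from above; 6.28, a full turn = up against its stop, it cannot come off. Starts at 0. The quick thread lifts it 1.0 mm per rad, so the hand must rise with it, else it pushes the tip down; it turns stiffly (0.03 N m) and stays where left
- lock_nut_mid (a point): centre of the knurled brass lock nut, on the valve's upright axis: 12 mm in diameter, 8 mm high (4 mm above and below this point); 108 mm above the damper's origin when screwed down. Below it is only the 8 mm stem (down to 80 mm above the origin), above it the rod with the tip
- valve_tip: the valve's steel tip with its rod, 5 mm thick, 7 mm at the head; origin on the axis 23.5 mm below its top. The nut runs on its thread. Pressing it takes less than 9 N until the valve is fully open; more than 12 N bends it
- valve_tip_top (a point): centre of the tip's flat top, 127.5 mm above the damper's origin unpressed (9 mm above the nut's top once that is at its stop). Nut backed off, it goes down loosely (about 1 N) by a slack of 0.3 to 4 mm that differs between valves and cannot be seen, then against the valve spring (3 N, growing 2 N per mm) for the valve's 2.2 mm, then meets a hard stop. Springs back
- valve_poppet (a joint): opening of the hidden valve below the tip in m: 0 shut, 0.0013 or more is open, 0.0022 fully open; its spring shuts it. The reading is noisy by about 1 mm
- dust_cap: bystander: black ribbed dust cap of the valve, 14 mm across, 20 mm high, standing loose on the damper's foot plate; origin at its foot
- vial: bystander: small brown vial with a white neck and cap, 22 mm across, 45 mm high, loose; origin at its foot
- bottle: bystander: brown flat reagent bottle with screw cap, 35 x 58 x 78 mm, loose; origin at its foot

How it is judged:
By the outcome, as a careful person would: the job done as asked, in the order asked, and still so for the second after the job is handed in, with the robot touching nothing.
It also fails if it takes over 58 s, if anything falls off the work surface, if the arm or the gripper's body presses on something with over 40 N, if the wrist force passes 120 N, or if a joint passes its speed limit or range.

## Working session

There is one attempt and no reset: what is moved stays moved. The work goes in short steps, Python scripts to look and compute and a tool call to move; the robot and the scene stay as the last step left them, time stands still between calls to the robot, and variables do not carry over. Pictures are saved under pics/ and viewed, at most 10 in all, crops included, and the job is handed in when it is done.

Besides the shell and the picture viewer there is one more tool, called in YAML: its name, and indented under it one key for each argument. move_arm: Moves the arm, as the interface text tells. Its arguments: {"type":"object","properties":{"turn":{"type":"array"},"offset":{"type":"array"},"fingers":{"type":"array"}},"required":["turn","offset","fingers"]}

```bash
mkdir -p pics
cat > h.py <<'E'
import numpy as np, cv2
from station import env, capture, nets
from scipy.spatial.transform import Rotation as R
def cam(n):
    c=capture(n); c['f']=240/np.tan(np.radians(c['fov_y'])/2)
    a=np.array(c['attitude'],float); c['R']=R.from_quat(a).as_matrix() if a.size==4 else a.reshape(3,3)
    return c
def ray(c,p): return c['R']@np.array([(p[0]-c['cx'])/c['f'],(p[1]-c['cy'])/c['f'],1.])
def pt(c,p,z=None):
    if z is None:
        u,v=int(round(p[0])),int(round(p[1])); w=c['range_z'][max(v-2,0):v+3,max(u-2,0):u+3]; w=w[w>0]; z=np.median(w) if w.size else np.nan
    return np.array(c['eye'])+ray(c,p)*z
def atz(c,p,h):
    r=ray(c,p); e=np.array(c['eye']); return e+r*(h-e[2])/r[2]
def tri(c1,p1,c2,p2):
    r1,r2=ray(c1,p1),ray(c2,p2); A=np.stack([r1,-r2],1); s=np.linalg.lstsq(A,np.array(c2['eye'])-np.array(c1['eye']),rcond=None)[0]
    a=np.array(c1['eye'])+s[0]*r1; b=np.array(c2['eye'])+s[1]*r2; return (a+b)/2,np.linalg.norm(a-b)
E
python3 - <<'E'
from h import *
np.set_printoptions(precision=1,suppress=True)
print(env.get_obs())
C={}
for n in('side','top'):
    c=C[n]=cam(n); cv2.imwrite(f'pics/{n}0.png',c['image'][...,::-1]); print(n,c['eye'],c['attitude'],c['f'],c['cx'],c['cy'])
    for l in('damper','lock_nut_mid','valve_tip_top','dust_cap','vial','bottle'):
        for d in nets.landmark_of(l,n)[:2]: print(l,round(d['p'],2),np.array(d['centre']),pt(c,d['centre']))
E
```

```text
{'time': 0.0, 'joints': array([-1.2,  0.3,  1.5,  0. ,  1.3, -0.1]), 'qd': array([ 0.,  0., -0.,  0., -0., -0.]), 'tau': array([  0. , -54.3, -36.2,  -0. ,   0. ,   0. ]), 'eef_pos': array([ 228.1, -500.2,  230.7]), 'orientation': array([ 1. ,  0.2, -0. , -0. ]), 'ft_force': array([ 0. , -0.1, -0.4]), 'moment': array([-0., -0., -0.]), 'grasp_force': 0.0, 'width': 85.4418004175924}
side [290.  888.2 563.8] [-0.1  0.9 -0.5  0.1] 596.3793356434022 318.48930437156565 232.16117800686638
damper 0.68 [291.6 307.8] [479.9 300.9  38.4]
lock_nut_mid 0.58 [290.  251.2] [489.1 265.1 105.6]
valve_tip_top 0.4 [289.7 237.3] [490.2 259.8 124.3]
dust_cap 0.53 [303.9 321. ] [464.1 299.   16.1]
vial 0.89 [333.7 265.5] [453.2 159.   10.5]
bottle 0.97 [268.9 365.6] [480.3 402.5  31.6]
top [ 310.9  212.5 1015.7] [-0.7  0.7 -0.1  0.1] 533.655299502905 312.7925271165147 240.48870717874175
damper 0.6 [279. 247.] [476.7 254.6  72. ]
lock_nut_mid 0.46 [274.9 236.3] [488.5 259.6 112.2]
dust_cap 0.34 [331.9 263.3] [453.1 157.5  16.8]
vial 0.65 [334.8 260.2] [455.  153.4  43.2]
bottle 0.76 [219.6 247.6] [480.1 362.9  58.6]
```

Run:
```python
import cv2,numpy as np
a=cv2.imread('pics/side0.png')[180:430,180:430];b=cv2.imread('pics/top0.png')[150:330,180:380]
cv2.imwrite('pics/c0.png',np.hstack([cv2.resize(a,(400,400)),cv2.resize(b,(400,400*180//200)).copy() if 0 else cv2.resize(cv2.copyMakeBorder(b,0,20,0,0,0),(400,400))]))
```

```text
(no output)
```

View pics/c0.png

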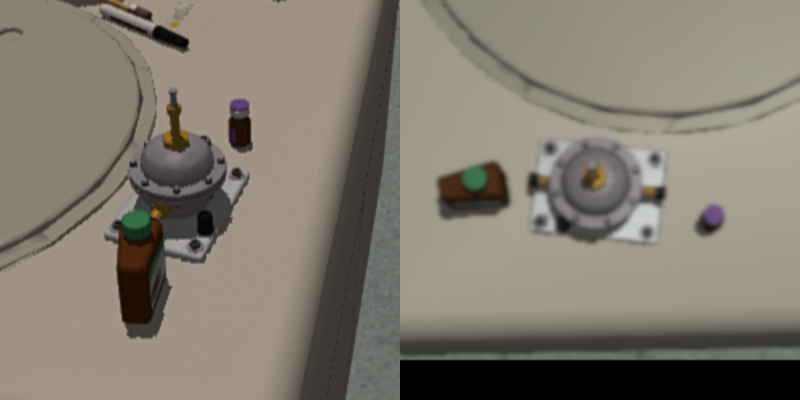

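View pics/side0.png

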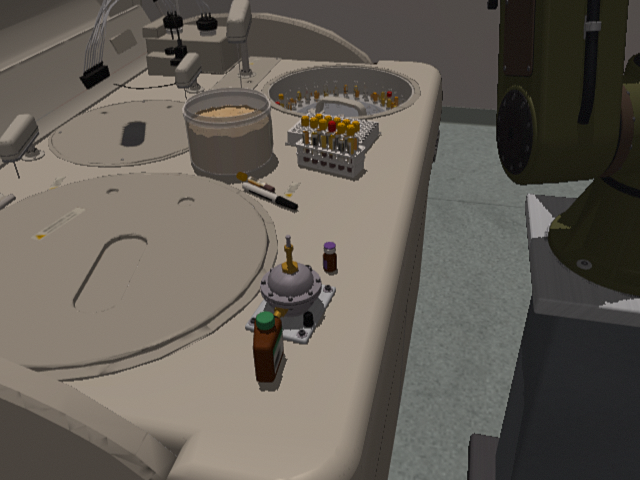

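The crop shows the damper at about (290,290) in the side view, with its valve standing clear: nut at (290,251), tip at (290,237). The bottle is left of it (+y) and the vial right (-y). Next I'll triangulate the nut and check that the way there is clear.

Run:
```python
from h import *
np.set_printoptions(precision=1,suppress=True)
C={n:cam(n) for n in('side','top')}
P={n:{l:(nets.landmark_of(l,n) or [None])[0] for l in('lock_nut_mid','valve_tip_top','damper')} for n in C}
for l in P['side']:
    a,b=P['side'][l],P['top'][l]
    if a: print(l,'side',a['centre'],{h:atz(C['side'],a['centre'],h) for h in(108,127.5)})
    if b: print(l,'top',b['centre'],atz(C['top'],b['centre'],108))
    if a and b: print('tri',tri(C['side'],a['centre'],C['top'],b['centre']))
for n,c in C.items():
    v,u=np.mgrid[0:480:2,0:640:2]; z=c['range_z'][::2,::2]; m=z>0
    d=np.stack([(u-c['cx'])/c['f']*z,(v-c['cy'])/c['f']*z,z],-1)[m]@c['R'].T+c['eye']
    for y in range(-500,350,50):
        k=(abs(d[:,1]-y)<25)&(abs(d[:,0]-(228+(y+500)*.343))<90); 
        if k.any(): print(n,y,d[k,2].max(),end='; ')
```

```text
lock_nut_mid side [289.4, 246.2] {108: array([492.1, 257.3, 108. ]), 127.5: array([483.4, 284.3, 127.5])}
lock_nut_mid top [273.6, 238.3] [485.8 262.1 108. ]
tri (array([487.8, 262.4, 111.5]), np.float64(5.2299968124506995))
damper side [291.6, 304.4] {108: array([456.4, 372.9, 108. ]), 127.5: array([449.3, 394.9, 127.5])}
damper top [278.6, 246.3] [471.6 253.6 108. ]
tri (array([491.4, 258.5,   6.8]), np.float64(3.781586829809417))
side -500 -807.2105404484502; side -450 -809.3834143623761; side -400 -35.000459971700025; side -350 -3.3519254483846908; side -300 -0.05898877672757408; side -250 1.51876932770449; side -200 1.1989961143990513; side -150 2.2344222989912623; side -100 2.472756234657254; side -50 1.5230137304972686; side 0 2.3503801525617973; side 50 1.9875061846913695; side 100 1.8080018657764185; side 150 45.61013898313627; side 200 34.95607250176863; side 250 128.83488128791123; side 300 73.11847618961792; top -500 -804.7075991103145; top -450 -807.4252432630092; top -400 -31.285021589488224; top -350 -1.8973031491759684; top -300 3.6150344042468987; top -250 4.63401634259867; top -200 4.9979141164488965; top -150 4.173381283517529; top -100 4.640395485098793; top -50 4.515063097533357; top 0 5.770033760543583; top 50 7.317707430021301; top 100 4.801130665747905; top 150 48.40400513884367; top 200 54.37017077879159; top 250 127.67672957614559; top 300 72.36303435987327;
```

move_arm:
  turn:
    - [0,0,0]
    - [0,0,0]
    - [0,0,0]
    - [0,0,0]
    - [0,0,0]
  offset:
    - [0.01,0.028,0]
    - [0.01,0.028,0]
    - [0.01,0.028,0]
    - [0.01,0.028,0]
    - [0.01,0.028,0]
  fingers: [1,1,1,1,1]

```text
time: 1.52
eef_pos: [278.4, -359.1, 231.3]
orientation: [0.977, 0.212, 0.0, 0.0]
ft_force: [0.1, 0.1, 0.4]
width: 85.8
grasp_force: 0.0
```

move_arm:
  turn:
    - [0,0,0]
    - [0,0,0]
    - [0,0,0]
    - [0,0,0]
    - [0,0,0]
  offset:
    - [0.01,0.028,0]
    - [0.01,0.028,0]
    - [0.01,0.028,0]
    - [0.01,0.028,0]
    - [0.01,0.028,0]
  fingers: [1,1,1,1,1]

```text
time: 1.93
eef_pos: [328.3, -219.1, 231.4]
orientation: [0.977, 0.212, 0.0, 0.0]
ft_force: [0.5, -0.4, -0.0]
width: 85.7
grasp_force: 0.0
```

move_arm:
  turn:
    - [0,0,0]
    - [0,0,0]
    - [0,0,0]
    - [0,0,0]
    - [0,0,0]
  offset:
    - [0.01,0.028,0]
    - [0.01,0.028,0]
    - [0.01,0.028,0]
    - [0.01,0.028,0]
    - [0.01,0.028,0]
  fingers: [0.6,0.6,0.6,0.6,0.6]

```text
time: 2.35
eef_pos: [378.4, -79.0, 231.5]
orientation: [0.977, 0.212, 0.0, 0.0]
ft_force: [0.2, -0.7, 0.3]
width: 51.3
grasp_force: 0.0
```

move_arm:
  turn:
    - [0,0,0]
    - [0,0,0]
    - [0,0,0]
    - [0,0,0]
    - [0,0,0]
  offset:
    - [0.01,0.028,0]
    - [0.01,0.028,0]
    - [0.01,0.028,0]
    - [0.01,0.028,0]
    - [0.01,0.028,0]
  fingers: [0.6,0.6,0.6,0.6,0.6]

```text
time: 2.77
eef_pos: [428.4, 61.2, 231.5]
orientation: [0.977, 0.212, 0.0, 0.0]
ft_force: [0.7, -0.5, -0.8]
width: 51.2
grasp_force: 0.0
```

move_arm:
  turn:
    - [0,0,0]
    - [0,0,0]
    - [0,0,0]
    - [0,0,0]
    - [0,0,0]
  offset:
    - [0.01,0.028,0]
    - [0.01,0.028,0]
    - [0.01,0.028,0]
    - [0.01,0.028,0]
    - [0,0,0]
  fingers: [0.6,0.6,0.6,0.6,0.6]

```text
time: 3.18
eef_pos: [468.9, 175.1, 231.0]
orientation: [0.977, 0.214, 0.0, -0.0]
ft_force: [0.5, -1.0, -0.4]
width: 51.1
grasp_force: 0.0
```

Run:
```python
from h import *
np.set_printoptions(precision=2,suppress=True)
print(env.get_obs())
c=cam('wrist'); cv2.imwrite('pics/w1.png',c['image'][...,::-1]); print(c['eye'],c['attitude'],c['f'])
for l in('lock_nut_mid','valve_tip_top'):
    for d in nets.landmark_of(l,'wrist')[:2]: print(l,d['p'],d['centre'],pt(c,d['centre']),atz(c,d['centre'],108 if 'nut' in l else 127.5))
```

```text
{'time': 3.1833, 'joints': array([0.28, 0.19, 1.66, 0.  , 1.29, 1.42]), 'qd': array([-0.07, -0.05,  0.07, -0.01,  0.  , -0.08]), 'tau': array([  1.67, -46.19, -37.04,   0.05,   0.1 ,   1.02]), 'eef_pos': array([468.9 , 175.11, 231.  ]), 'orientation': array([ 0.98,  0.21,  0.  , -0.  ]), 'ft_force': array([ 0.47, -1.01, -0.4 ]), 'moment': array([-0.01, -0.05,  0.03]), 'grasp_force': 0.0, 'width': 51.11545807660292}
[544.64 209.51 372.52] [ 0.83 -0.53 -0.09  0.14] 421.6769381702344
lock_nut_mid 0.77 [212.8, 144.9] [495.35 258.26 118.4 ] [493.33 260.25 108.  ]
valve_tip_top 0.5 [203.0, 146.2] [493.89 261.54 126.52] [494.1  261.33 127.5 ]
```

View pics/w1.png

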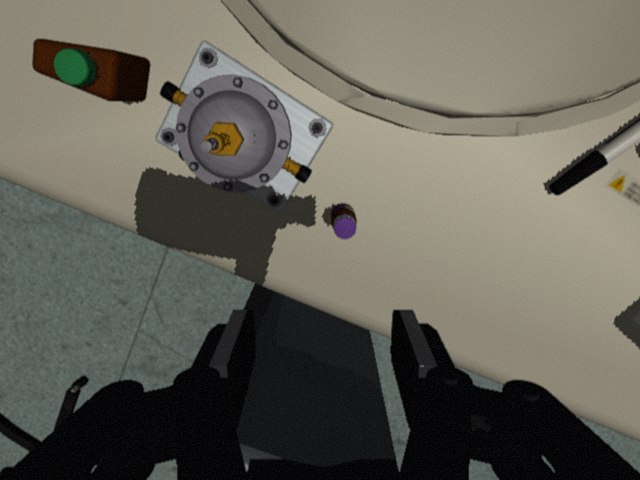

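The wrist view shows the tip at about (205,145) with the hexagon under it, and the wrist estimate is about (493,261). I'll go above it, winding the wrist back clockwise for the stroke, and measure again.

move_arm:
  turn:
    - [0,0,-6]
    - [0,0,-6]
    - [0,0,-6]
    - [0,0,-6]
    - [0,0,-6]
  offset:
    - [0.005,0.021,0]
    - [0.005,0.021,0]
    - [0.005,0.021,0]
    - [0.005,0.021,0]
    - [0,0,-0.02]
  fingers: [0.45,0.45,0.45,0.45,0.45]

```text
time: 3.75
eef_pos: [489.7, 257.6, 214.4]
orientation: [0.999, -0.05, 0.003, -0.002]
ft_force: [0.3, -0.3, 0.5]
width: 38.0
grasp_force: 0.0
```

move_arm:
  turn:
    - [0,0,-6]
    - [0,0,-6]
    - [0,0,0]
    - [0,0,0]
    - [0,0,0]
  offset:
    - [0,0,-0.02]
    - [0,0,-0.02]
    - [0,0,0]
    - [0,0,0]
    - [0,0,0]
  fingers: [0.45,0.45,0.45,0.45,0.45]

```text
time: 4.17
eef_pos: [488.7, 255.2, 172.8]
orientation: [0.989, -0.151, 0.001, -0.0]
ft_force: [0.3, -0.6, -0.4]
width: 38.1
grasp_force: 0.0
```

Run:
```python
from h import *
np.set_printoptions(precision=2,suppress=True)
o=env.get_obs();print(o['eef_pos'],o['joints'],o['width'])
for n in('wrist','side'):
  c=cam(n); cv2.imwrite(f'pics/{n}2.png',c['image'][...,::-1]); print(c['eye'],c['attitude'],c['f'])
  for l in('lock_nut_mid','valve_tip_top'):
    for d in nets.landmark_of(l,n)[:2]: print(l,d['p'],d['centre'],pt(c,d['centre']),atz(c,d['centre'],108 if 'nut' in l else 127.5))
```

```text
[488.72 255.15 172.79] [ 0.41  0.36  1.59 -0.    1.2   2.29] 38.14085184435102
[567.98 231.04 314.39] [-0.58  0.8   0.13 -0.09] 421.6769381702344
lock_nut_mid 0.52 [312.9, 260.5] [496.02 259.02 112.96] [494.25 259.7  108.  ]
valve_tip_top 0.55 [308.6, 271.0] [496.16 260.83 126.04] [496.72 260.6  127.5 ]
[289.98 888.18 563.8 ] [-0.1   0.87 -0.47  0.06] 596.3793356434022
lock_nut_mid 0.61 [286.4, 251.0] [494.02 265.57 105.48] [492.9  268.99 108.  ]
valve_tip_top 0.65 [295.7, 306.8] [474.68 299.03  39.5 ] [443.68 397.91 127.5 ]
valve_tip_top 0.36 [289.2, 232.8] [551.77  67.83  -0.69] [492.32 254.12 127.5 ]
```

View pics/wrist2.png

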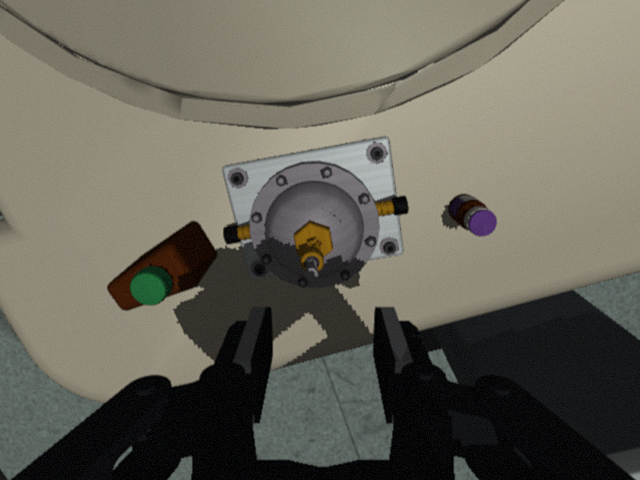

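The wrist view has the tip at (311,268) and the nut at (314,256), nearly in line with the finger midline (about col 322). I'll shift to the mean estimate (494,260.5), go lower and measure once more.

move_arm:
  turn:
    - [0,0,0]
    - [0,0,0]
    - [0,0,0]
    - [0,0,0]
    - [0,0,0]
  offset:
    - [0.0053,0.0053,0]
    - [0,0,-0.02]
    - [0,0,-0.017]
    - [0,0,0]
    - [0,0,0]
  fingers: [0.4,0.4,0.4,0.4,0.4]

```text
time: 4.88
eef_pos: [493.5, 261.0, 134.1]
orientation: [0.988, -0.152, -0.001, 0.0]
ft_force: [-0.4, -0.9, -0.0]
width: 34.3
grasp_force: 0.0
```

Run:
```python
from h import *
np.set_printoptions(precision=2,suppress=True)
o=env.get_obs();print(o['eef_pos'],o['orientation'],o['joints'],o['width'],o['ft_force'],o['moment'])
c=cam('wrist'); cv2.imwrite(f'pics/w3.png',cv2.resize(c['image'][200:400,200:440,::-1],(720,600),interpolation=cv2.INTER_CUBIC)); print(c['eye'],c['attitude'])
for l in('lock_nut_mid','valve_tip_top'):
    for d in nets.landmark_of(l,'wrist')[:2]: print(l,d['p'],d['centre'],pt(c,d['centre']),atz(c,d['centre'],108 if 'nut' in l else 127.5))
p=c['R'].T@(np.array(o['eef_pos'])-c['eye']); print('tcp px',p[:2]/p[2]*c['f']+[c['cx'],c['cy']])
for t in([494,260.5,127.5],[494,260.5,108]):
  p=c['R'].T@(np.array(t)-c['eye']); print('exp px',p[:2]/p[2]*c['f']+[c['cx'],c['cy']])
```

```text
[493.46 261.01 134.09] [ 0.99 -0.15 -0.    0.  ] [0.42 0.42 1.6  0.   1.13 2.3 ] 34.31893361749575 [-0.4  -0.89 -0.02] [ 0.04 -0.01  0.05]
[573.07 236.91 275.49] [-0.58  0.8   0.13 -0.1 ]
lock_nut_mid 0.83 [326.4, 297.2] [496.43 259.25 111.88] [494.62 259.78 108.  ]
valve_tip_top 0.51 [323.7, 225.7] [515.01 254.5   68.46] [531.57 249.48 127.5 ]
tcp px [324.84 331.02]
exp px [325.57 320.88]
exp px [325.25 298.86]
```

View pics/w3.png

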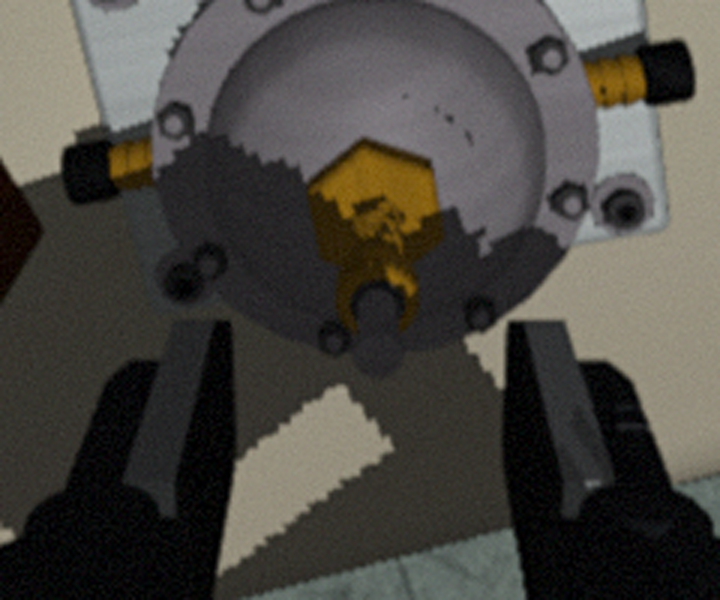

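The crop shows the tip head at pixel (326,317) and the nut at (325,299), against expected (325.6,321) and (325.3,299), so they agree within about 1 mm. I'll correct by that, descend and grip.

move_arm:
  turn:
    - [0,0,0]
    - [0,0,0]
    - [0,0,0]
    - [0,0,0]
    - [0,0,0]
  offset:
    - [0.001,-0.0007,0]
    - [0,0,-0.02]
    - [0,0,-0.015]
    - [0,0,-0.009]
    - [0,0,0]
  fingers: [0.4,0.4,0.4,0.4,0.4]

```text
time: 5.45
eef_pos: [493.9, 259.9, 89.0]
orientation: [0.988, -0.152, -0.001, 0.001]
ft_force: [0.7, 0.7, -0.5]
width: 34.2
grasp_force: 0.0
```

move_arm:
  turn:
    - [0,0,0]
    - [0,0,0]
    - [0,0,0]
    - [0,0,0]
    - [0,0,0]
  offset:
    - [0,0,0]
    - [0,0,0]
    - [0,0,0]
    - [0,0,0]
    - [0,0,0]
  fingers: [0.3,0.2,0.15,0.1,0.1]

```text
time: 5.87
eef_pos: [494.7, 259.6, 91.3]
orientation: [0.988, -0.152, 0.0, 0.0]
ft_force: [-2.2, -7.1, 5.3]
width: 9.4
grasp_force: 41.1
```

move_arm:
  turn:
    - [0,0,0]
    - [0,0,0]
    - [0,0,0]
    - [0,0,0]
  offset:
    - [0,0,0]
    - [0,0,0]
    - [0,0,0]
    - [0,0,0]
  fingers: [0.05,0.0,0.0,0.0]

```text
time: 6.2
eef_pos: [494.7, 259.6, 91.3]
orientation: [0.988, -0.152, 0.0, 0.0]
ft_force: [-3.0, -7.4, 5.8]
width: 8.9
grasp_force: 58.5
```

Run:
```python
from h import *
np.set_printoptions(precision=3,suppress=True)
o=env.get_obs();print(o)
```

```text
{'time': 6.2, 'joints': array([ 0.418,  0.472,  1.632, -0.001,  1.037,  2.295]), 'qd': array([-0.001, -0.   ,  0.002,  0.   , -0.001,  0.   ]), 'tau': array([  2.803, -56.337, -31.706,   1.09 ,  -1.304,   0.026]), 'eef_pos': array([494.687, 259.629,  91.31 ]), 'orientation': array([ 0.988, -0.152,  0.   ,  0.   ]), 'ft_force': array([-3.015, -7.362,  5.795]), 'moment': array([-1.147,  0.455,  0.017]), 'grasp_force': 58.51771295070648, 'width': 8.888389948075563}
```

The width reads 8.9 mm where 12 was expected, so I'll look before turning.

Run:
```python
from h import *
c=cam('side'); a=cv2.resize(c['image'][200:300,240:340,::-1],(400,400),interpolation=cv2.INTER_CUBIC)
w=cam('wrist'); b=cv2.resize(w['image'][260:380,260:380,::-1],(400,400),interpolation=cv2.INTER_CUBIC)
cv2.imwrite('pics/g4.png',np.hstack([a,b]))
```

```text
(no output)
```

View pics/g4.png

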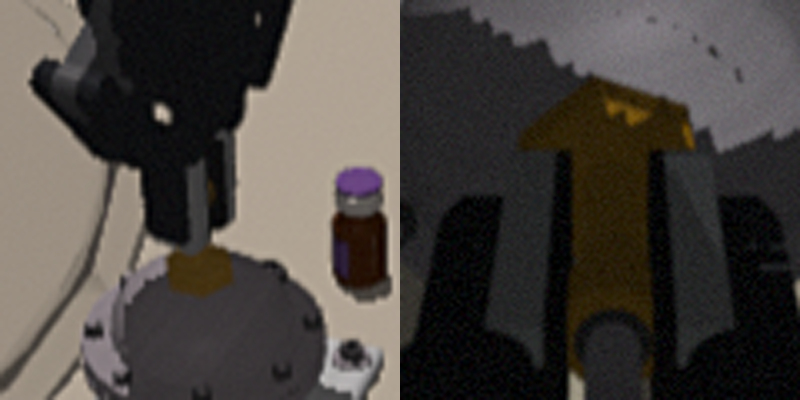

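Run:
```python
from h import *
np.set_printoptions(precision=1,suppress=True)
o=env.get_obs();c=cam('wrist');T=R.from_quat(o['orientation']).as_matrix();p0=np.array(o['eef_pos'])
def px(q): p=c['R'].T@(q-c['eye']); return ((p[:2]/p[2]*c['f']+[c['cx'],c['cy']])-260)/120*400+[400,0],p[2]
for z in(80,91,96,104,108,112,118,127.5):
    for w in(4,6):
        a=px(p0+[0,0,z-p0[2]]+T[:,1]*w)[0];b=px(p0+[0,0,z-p0[2]]-T[:,1]*w)[0]
        print(z,w,a,b)
r=c['range_z']
for row in(300,310,320,330,340,350,356,362): print(row,r[row,300:345:3])
for row in(310,330,350,358): print(row,[pt(c,(u,row),r[row,u]).round(1).tolist() for u in(306,312,320,328,336)])
```

```text
80 4 [648.2 188.7] [582.6 188.7]
80 6 [664.6 188.7] [566.2 188.7]
91 4 [650.8 235.3] [580.9 235.2]
91 6 [668.3 235.3] [563.4 235.2]
96 4 [652.1 258.5] [580.1 258.5]
96 6 [670.1 258.5] [562.  258.5]
104 4 [654.3 298.7] [578.6 298.7]
104 6 [673.3 298.7] [559.7 298.7]
108 4 [655.5 320.4] [577.8 320.4]
108 6 [675.  320.4] [558.4 320.4]
112 4 [656.8 343.3] [577.  343.2]
112 6 [676.7 343.3] [557.  343.2]
118 4 [658.8 380. ] [575.7 379.9]
118 6 [679.6 380. ] [554.9 379.9]
127.5 4 [662.4 444.8] [573.3 444.8]
127.5 6 [684.7 444.8] [551.  444.8]
300 [172.7 171.3 170.8 169.3 171.2 170.  171.6 169.9 170.3 169.3 171.  171.
 169.9 169.7 171.1]
310 [151.  150.7 150.4 150.9 172.1 171.5 172.4 170.1 170.  172.2 170.9 171.
 150.  150.5 150.1]
320 [142.3 143.  144.2 143.4 171.5 164.9 162.9 162.9 161.8 162.6 164.3 167.7
 143.4 144.9 144.8]
330 [137.5 138.4 137.1 136.3 174.2 159.4 157.1 157.2 156.2 155.6 156.9 159.6
 136.5 137.8 137.3]
340 [131.7 131.1 132.6 134.1 147.5 145.  145.3 145.3 143.6 145.6 145.  146.4
 133.8 132.2 131.4]
350 [126.5 125.1 126.8 134.2 143.3 140.2 141.1 140.2 140.2 140.5 140.3 141.9
 134.5 126.4 125.8]
356 [123.9 125.4 123.4 133.3 140.9 141.  141.  141.1 141.2 141.  140.3 141.7
 134.6 124.2 124.2]
362 [123.4 123.6 123.1 133.6 141.5 142.1 139.6 138.9 138.2 139.3 141.1 141.9
 134.3 122.5 123. ]
310 [[508.5, 262.4, 97.8], [498.3, 263.9, 78.4], [497.6, 260.7, 79.1], [496.0, 257.8, 77.7], [505.4, 252.1, 98.2]]
330 [[508.4, 261.8, 111.9], [489.9, 266.6, 79.1], [497.6, 260.6, 94.8], [496.7, 257.8, 94.8], [505.8, 252.5, 112.4]]
350 [[507.9, 261.6, 122.9], [498.7, 263.0, 108.6], [499.3, 259.9, 110.9], [498.8, 257.3, 111.4], [501.0, 254.0, 116.2]]
358 [[508.4, 261.2, 127.8], [497.1, 263.5, 110.8], [496.8, 260.8, 111.5], [495.9, 258.2, 111.5], [499.2, 254.6, 117.8]]
```

Depth settles it: the nut's top is at z 111.5 and it sits at pad height between the pads, which span z 98 to 128. The narrow reading is pad give. I'll relieve the side and vertical preload before turning.

move_arm:
  turn:
    - [0,0,0]
    - [0,0,0]
    - [0,0,0]
  offset:
    - [-0.0003,-0.0007,0.001]
    - [0,0,0]
    - [0,0,0]
  fingers: [0,0,0]

```text
time: 6.6
eef_pos: [494.5, 259.4, 91.6]
orientation: [0.988, -0.152, 0.0, -0.0]
ft_force: [3.3, -2.6, -2.1]
width: 8.3
grasp_force: 58.8
```

move_arm:
  turn:
    - [0,0,6]
    - [0,0,7]
    - [0,0,7]
    - [0,0,7]
    - [0,0,7]
  offset:
    - [0,0,0.0001]
    - [0,0,0.00012]
    - [0,0,0.00012]
    - [0,0,0.00012]
    - [0,0,0.00012]
  fingers: [0,0,0,0,0]

```text
time: 7.02
eef_pos: [494.6, 260.4, 92.3]
orientation: [0.989, 0.147, 0.001, -0.001]
ft_force: [3.3, 7.3, -4.8]
width: 8.5
grasp_force: 58.9
```

Run:
```python
from h import *
np.set_printoptions(precision=3,suppress=True)
o=env.get_obs();print(o)
```

```text
{'time': 7.0167, 'joints': array([0.419, 0.471, 1.632, 0.001, 1.037, 1.695]), 'qd': array([ 0.004, -0.002, -0.002,  0.004,  0.001, -1.454]), 'tau': array([ -2.706, -60.61 , -29.479,  -1.028,   1.496,   3.033]), 'eef_pos': array([494.562, 260.392,  92.25 ]), 'orientation': array([ 0.989,  0.147,  0.001, -0.001]), 'ft_force': array([ 3.272,  7.345, -4.785]), 'moment': array([ 1.154, -0.634, -0.089]), 'grasp_force': 58.908074498176575, 'width': 8.467889611396915}
```

Turning moves the grip sideways. Solving the two grip constraints puts the nut axis at about (493.1,260.0), so I'll recentre as I turn.

move_arm:
  turn:
    - [0,0,0]
    - [0,0,0]
    - [0,0,7]
    - [0,0,7]
    - [0,0,7]
  offset:
    - [-0.0006,0.0002,0]
    - [-0.0006,0.0002,0]
    - [0,0,0.0001]
    - [0,0,0.00012]
    - [0,0,0.00012]
  fingers: [0,0,0,0,0]

```text
time: 7.43
eef_pos: [494.1, 261.0, 92.7]
orientation: [0.946, 0.324, 0.002, -0.001]
ft_force: [10.1, 8.9, -7.3]
width: 8.8
grasp_force: 58.7
```

move_arm:
  turn:
    - [0,0,7]
    - [0,0,7]
    - [0,0,7]
    - [0,0,7]
    - [0,0,7]
  offset:
    - [0,0,0.00012]
    - [0,0,0.00012]
    - [0,0,0.00012]
    - [0,0,0.00012]
    - [0,0,0.00012]
  fingers: [0,0,0,0,0]

```text
time: 7.85
eef_pos: [493.3, 261.5, 93.2]
orientation: [0.805, 0.594, 0.002, -0.001]
ft_force: [2.4, 13.5, -5.2]
width: 8.6
grasp_force: 58.9
```

Run:
```python
from h import *
np.set_printoptions(precision=3,suppress=True)
o=env.get_obs();print(o)
c=cam('wrist'); cv2.imwrite('pics/w5.png',cv2.resize(c['image'][240:400,220:420,::-1],(750,600),interpolation=cv2.INTER_CUBIC))
r=c['range_z']
for row in range(330,390,5): print(row,[np.round(pt(c,(u,row),r[row,u]),1).tolist() for u in(318,322,326)])
```

```text
{'time': 7.85, 'joints': array([0.421, 0.468, 1.634, 0.002, 1.037, 0.719]), 'qd': array([ 0.003, -0.004, -0.   ,  0.002,  0.007, -1.456]), 'tau': array([ -5.697, -60.601, -29.079,  -2.141,   1.767,   3.041]), 'eef_pos': array([493.29 , 261.543,  93.23 ]), 'orientation': array([ 0.805,  0.594,  0.002, -0.001]), 'ft_force': array([ 2.421, 13.468, -5.15 ]), 'moment': array([ 2.042, -0.405, -0.046]), 'grasp_force': 58.85726988315582, 'width': 8.600647071089517}
330 [[493.6, 263.7, 97.2], [495.1, 263.7, 97.9], [496.7, 263.8, 98.9]]
335 [[494.0, 264.8, 102.7], [495.4, 264.5, 102.9], [496.8, 264.2, 103.0]]
340 [[494.5, 266.4, 108.8], [495.8, 266.0, 108.8], [497.0, 265.2, 108.1]]
345 [[494.3, 265.7, 110.7], [495.8, 266.0, 111.9], [497.0, 265.1, 111.1]]
350 [[494.1, 265.1, 112.7], [495.5, 264.8, 113.0], [496.7, 264.2, 112.5]]
355 [[493.6, 263.3, 112.8], [494.8, 262.7, 112.6], [496.1, 262.2, 112.3]]
360 [[493.6, 263.2, 115.6], [494.8, 262.8, 115.5], [496.1, 262.5, 115.6]]
365 [[493.6, 263.2, 118.3], [494.9, 263.0, 118.6], [496.2, 262.7, 118.7]]
370 [[493.6, 262.9, 120.6], [495.0, 263.2, 121.6], [495.7, 261.3, 119.4]]
375 [[493.8, 263.5, 124.1], [495.1, 263.8, 125.0], [496.4, 263.8, 125.5]]
380 [[493.8, 263.4, 126.4], [494.9, 263.0, 126.4], [495.9, 261.9, 125.4]]
385 [[493.2, 261.5, 126.2], [494.4, 261.3, 126.4], [495.5, 260.9, 126.3]]
```

View pics/w5.png

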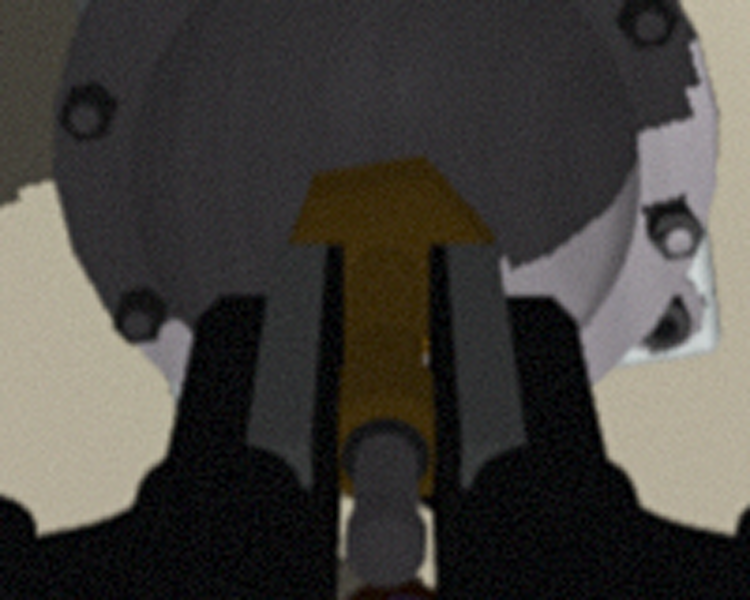

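The picture shows the pads astride the nut at (385,450) in the crop, with the nut's top now at about 112.8, so it is turning. A circle fit puts the axis at (493.0,259.9). I'll open briefly so the hand relaxes onto it.

move_arm:
  turn:
    - [0,0,0]
    - [0,0,0]
    - [0,0,0]
    - [0,0,0]
  offset:
    - [0,0,0]
    - [0,0,0]
    - [0,0,0]
    - [0,0,0]
  fingers: [0.25,0.25,0.25,0.25]

```text
time: 8.23
eef_pos: [493.0, 259.8, 92.9]
orientation: [0.807, 0.591, 0.0, 0.0]
ft_force: [-0.1, 0.4, -0.2]
width: 21.4
grasp_force: 0.0
```

move_arm:
  turn:
    - [0,0,0]
    - [0,0,0]
    - [0,0,0]
    - [0,0,0]
    - [0,0,0]
  offset:
    - [0,0,0]
    - [0,0,0]
    - [0,0,0]
    - [0,0,0.0005]
    - [0,0,0]
  fingers: [0.1,0,0,0,0]

```text
time: 8.65
eef_pos: [492.8, 259.9, 93.1]
orientation: [0.806, 0.591, -0.0, -0.0]
ft_force: [-2.3, 0.3, -0.0]
width: 8.7
grasp_force: 58.4
```

move_arm:
  turn:
    - [0,0,7]
    - [0,0,7]
    - [0,0,7]
    - [0,0,7]
    - [0,0,7]
  offset:
    - [0,0,0.00012]
    - [0,0,0.00012]
    - [0,0,0.00012]
    - [0,0,0.00012]
    - [0,0,0.00012]
  fingers: [0,0,0,0,0]

```text
time: 9.07
eef_pos: [492.8, 259.8, 93.7]
orientation: [0.589, 0.808, -0.0, -0.0]
ft_force: [-2.6, 0.4, -1.0]
width: 8.5
grasp_force: 58.4
```

Well centred now, with low forces. Next comes the rest of this stroke.

move_arm:
  turn:
    - [0,0,7]
    - [0,0,7]
    - [0,0,7]
    - [0,0,7]
    - [0,0,7]
  offset:
    - [0,0,0.00012]
    - [0,0,0.00012]
    - [0,0,0.00012]
    - [0,0,0.00012]
    - [0,0,0.00012]
  fingers: [0,0,0,0,0]

```text
time: 9.48
eef_pos: [492.9, 259.9, 94.3]
orientation: [0.319, 0.948, -0.0, -0.0]
ft_force: [-0.8, 1.7, -1.9]
width: 8.6
grasp_force: 58.5
```

move_arm:
  turn:
    - [0,0,7]
    - [0,0,7]
    - [0,0,7]
    - [0,0,7]
    - [0,0,7]
  offset:
    - [0,0,0.00012]
    - [0,0,0.00012]
    - [0,0,0.00012]
    - [0,0,0.00012]
    - [0,0,0.00012]
  fingers: [0,0,0,0,0]

```text
time: 9.9
eef_pos: [492.9, 259.9, 94.9]
orientation: [0.019, 1.0, 0.0, -0.0]
ft_force: [-2.5, 3.0, -2.1]
width: 8.5
grasp_force: 58.5
```

move_arm:
  turn:
    - [0,0,7]
    - [0,0,7]
    - [0,0,7]
    - [0,0,7]
    - [0,0,7]
  offset:
    - [0,0,0.00012]
    - [0,0,0.00012]
    - [0,0,0.00012]
    - [0,0,0.00012]
    - [0,0,0.00012]
  fingers: [0,0,0,0,0]

```text
time: 10.32
eef_pos: [492.9, 260.0, 95.5]
orientation: [-0.283, 0.959, 0.0, -0.0]
ft_force: [-1.3, 2.1, -0.5]
width: 8.7
grasp_force: 58.5
```

move_arm:
  turn:
    - [0,0,7]
    - [0,0,7]
    - [0,0,7]
    - [0,0,7]
    - [0,0,0]
  offset:
    - [0,0,0.00012]
    - [0,0,0.00012]
    - [0,0,0.00012]
    - [0,0,0.00012]
    - [0,0,0]
  fingers: [0,0,0,0,0]

```text
time: 10.73
eef_pos: [492.9, 260.0, 96.1]
orientation: [-0.506, 0.862, 0.0, -0.0]
ft_force: [-1.7, 3.2, -1.1]
width: 8.7
grasp_force: 58.5
```

Run:
```python
from h import *
np.set_printoptions(precision=3,suppress=True)
o=env.get_obs();print(o['joints'],o['ft_force'],o['moment'],np.degrees(2*np.arctan2(o['orientation'][1],o['orientation'][0])),o['eef_pos'])
c=cam('wrist'); r=c['range_z']
for row in range(335,390,3): print(row,[np.round(pt(c,(u,row),r[row,u]),1).tolist() for u in(318,322,326)])
```

```text
[ 0.42   0.463  1.633  0.     1.045 -2.213] [-1.692  3.226 -1.143] [0.377 0.296 0.048] 240.8552399521393 [492.852 259.978  96.058]
335 [[493.0, 254.7, 110.7], [491.8, 255.4, 110.7], [490.5, 255.9, 110.9]]
338 [[493.3, 255.3, 111.5], [491.9, 255.5, 112.3], [454.5, 188.9, 237.6]]
341 [[493.0, 254.8, 114.3], [491.8, 255.4, 114.4], [491.0, 256.7, 113.2]]
344 [[493.4, 255.4, 115.1], [492.0, 255.8, 115.6], [490.7, 256.1, 116.1]]
347 [[493.8, 256.2, 115.5], [492.8, 257.1, 114.9], [491.3, 257.1, 116.1]]
350 [[494.5, 257.5, 115.0], [493.2, 257.8, 115.5], [491.9, 258.3, 115.9]]
353 [[494.6, 257.7, 116.3], [493.2, 257.9, 117.2], [492.2, 258.9, 116.6]]
356 [[495.2, 258.8, 116.3], [493.2, 257.8, 119.0], [492.0, 258.4, 119.2]]
359 [[494.5, 257.5, 120.1], [493.4, 258.3, 119.9], [492.1, 258.5, 120.6]]
362 [[494.4, 257.4, 122.0], [493.1, 257.7, 122.6], [492.2, 258.8, 121.8]]
365 [[494.0, 256.8, 124.6], [493.1, 257.7, 124.2], [492.0, 258.3, 124.2]]
368 [[494.1, 257.1, 125.8], [493.2, 257.8, 125.5], [491.6, 257.6, 126.8]]
371 [[494.1, 256.9, 127.5], [493.3, 258.1, 126.6], [492.2, 258.7, 126.7]]
374 [[495.1, 258.8, 126.1], [493.8, 259.0, 126.7], [492.7, 259.7, 126.6]]
377 [[495.7, 259.8, 126.1], [494.2, 259.8, 127.0], [493.2, 260.5, 126.8]]
380 [[496.1, 260.6, 126.2], [494.7, 260.6, 127.2], [493.8, 261.6, 126.6]]
383 [[496.6, 261.4, 126.5], [495.4, 262.0, 126.6], [494.6, 263.0, 126.0]]
386 [[546.2, 346.8, -1.1], [496.2, 263.2, 126.2], [541.7, 349.9, -1.7]]
389 [[546.9, 348.2, 0.0], [545.0, 350.2, -1.1], [542.5, 351.4, -0.8]]
```

Now at 258°, nut top at about 116. I'll open, rewind 133° and grip again.

move_arm:
  turn:
    - [0,0,0]
    - [0,0,0]
    - [0,0,0]
    - [0,0,-7]
    - [0,0,-7]
  offset:
    - [0,0,0]
    - [0,0,0]
    - [0,0,0]
    - [0,0,0]
    - [0,0,0]
  fingers: [0.25,0.25,0.25,0.25,0.25]

```text
time: 11.2
eef_pos: [493.2, 259.8, 96.3]
orientation: [-0.392, 0.92, -0.0, 0.0]
ft_force: [-0.6, 0.8, -0.1]
width: 21.1
grasp_force: 0.0
```

move_arm:
  turn:
    - [0,0,-7]
    - [0,0,-7]
    - [0,0,-7]
    - [0,0,-7]
    - [0,0,-7]
  offset:
    - [0,0,0]
    - [0,0,0]
    - [0,0,0]
    - [0,0,0]
    - [0,0,0]
  fingers: [0.25,0.25,0.25,0.25,0.25]

```text
time: 11.62
eef_pos: [493.2, 259.8, 96.3]
orientation: [-0.096, 0.995, -0.0, 0.0]
ft_force: [-0.6, 0.4, -0.5]
width: 21.7
grasp_force: 0.0
```

move_arm:
  turn:
    - [0,0,-7]
    - [0,0,-7]
    - [0,0,-7]
    - [0,0,-7]
    - [0,0,-7]
  offset:
    - [0,0,0]
    - [0,0,0]
    - [0,0,0]
    - [0,0,0]
    - [0,0,0]
  fingers: [0.25,0.25,0.25,0.25,0.25]

```text
time: 12.03
eef_pos: [493.2, 259.8, 96.3]
orientation: [0.207, 0.978, 0.0, 0.0]
ft_force: [-0.6, -0.9, 0.0]
width: 21.5
grasp_force: 0.0
```

move_arm:
  turn:
    - [0,0,-7]
    - [0,0,-7]
    - [0,0,-7]
    - [0,0,-7]
    - [0,0,-7]
  offset:
    - [0,0,0]
    - [0,0,0]
    - [0,0,0]
    - [0,0,0]
    - [0,0,0]
  fingers: [0.25,0.25,0.25,0.25,0.25]

```text
time: 12.45
eef_pos: [493.2, 259.8, 96.3]
orientation: [0.492, 0.871, 0.0, 0.0]
ft_force: [-0.8, -0.4, 0.2]
width: 21.3
grasp_force: 0.0
```

move_arm:
  turn:
    - [0,0,-7]
    - [0,0,-7]
    - [0,0,0]
    - [0,0,0]
    - [0,0,0]
  offset:
    - [0,0,0]
    - [0,0,0]
    - [0,0,0]
    - [0,0,0]
    - [0,0,0]
  fingers: [0.25,0.25,0.25,0.1,0]

```text
time: 12.87
eef_pos: [492.9, 259.7, 96.2]
orientation: [0.59, 0.808, -0.0, -0.0]
ft_force: [-1.4, -1.8, 0.7]
width: 8.2
grasp_force: 58.4
```

move_arm:
  turn:
    - [0,0,0]
    - [0,0,0]
    - [0,0,0]
  offset:
    - [0,0,0]
    - [0,0,0.0003]
    - [0,0,0]
  fingers: [0,0,0]

```text
time: 13.12
eef_pos: [492.9, 259.8, 96.5]
orientation: [0.591, 0.807, -0.0, -0.0]
ft_force: [-2.5, -1.9, 0.4]
width: 8.7
grasp_force: 58.4
```

move_arm:
  turn:
    - [0,0,7]
    - [0,0,7]
    - [0,0,7]
    - [0,0,7]
    - [0,0,7]
  offset:
    - [0,0,0.00012]
    - [0,0,0.00012]
    - [0,0,0.00012]
    - [0,0,0.00012]
    - [0,0,0.00012]
  fingers: [0,0,0,0,0]

```text
time: 13.53
eef_pos: [493.0, 259.8, 97.1]
orientation: [0.318, 0.948, -0.0, 0.0]
ft_force: [-1.3, -0.8, 0.1]
width: 8.7
grasp_force: 58.4
```

Run:
```python
from h import *
np.set_printoptions(precision=3,suppress=True)
o=env.get_obs();print(o['joints'],o['ft_force'],o['moment'],np.degrees(2*np.arctan2(o['orientation'][1],o['orientation'][0])),o['eef_pos'])
```

```text
[ 0.419  0.462  1.633 -0.     1.047 -0.504] [-1.314 -0.82   0.132] [-0.153  0.201 -0.076] 142.89758668803225 [492.988 259.836  97.066]
```

move_arm:
  turn:
    - [0,0,7]
    - [0,0,7]
    - [0,0,7]
    - [0,0,7]
    - [0,0,7]
  offset:
    - [0,0,0.00012]
    - [0,0,0.00012]
    - [0,0,0.00012]
    - [0,0,0.00012]
    - [0,0,0.00012]
  fingers: [0,0,0,0,0]

```text
time: 13.95
eef_pos: [493.0, 260.0, 97.7]
orientation: [0.018, 1.0, 0.0, 0.0]
ft_force: [-1.2, 0.0, -0.5]
width: 8.8
grasp_force: 58.4
```

move_arm:
  turn:
    - [0,0,6]
    - [0,0,6]
    - [0,0,6]
    - [0,0,6]
    - [0,0,0]
  offset:
    - [0,0,0.0001]
    - [0,0,0.0001]
    - [0,0,0.0001]
    - [0,0,0.0001]
    - [0,0,0]
  fingers: [0,0,0,0,0]

```text
time: 14.37
eef_pos: [493.0, 260.1, 98.1]
orientation: [-0.189, 0.982, 0.0, 0.0]
ft_force: [0.0, 1.3, -0.8]
width: 8.6
grasp_force: 58.4
```

```bash
cat > m.py <<'E'
from h import *
np.set_printoptions(precision=3,suppress=True)
o=env.get_obs();print(o['time'],o['joints'],o['ft_force'],o['moment'],o['tau'][5],np.degrees(2*np.arctan2(o['orientation'][1],o['orientation'][0])),o['eef_pos'])
E
python3 m.py
```

```text
14.3667 [ 0.42   0.46   1.632  0.     1.049 -1.532] [ 0.049  1.271 -0.801] [0.144 0.04  0.09 ] -2.3931071162223816 201.8326476467596 [493.043 260.055  98.134]
```

move_arm:
  turn:
    - [0,0,3]
    - [0,0,3]
    - [0,0,0]
  offset:
    - [0,0,5e-05]
    - [0,0,5e-05]
    - [0,0,0]
  fingers: [0,0,0]

```text
time: 14.62
eef_pos: [493.0, 260.1, 98.3]
orientation: [-0.238, 0.971, 0.0, 0.0]
ft_force: [-0.6, 1.5, -1.0]
width: 8.3
grasp_force: 58.4
```

```bash
python3 m.py
```

```text
14.6167 [ 0.42   0.46   1.632  0.     1.049 -1.631] [-0.577  1.47  -0.985] [0.248 0.121 0.009] -1.1727705225348473 207.4821356290205 [493.032 260.067  98.255]
```

move_arm:
  turn:
    - [0,0,3]
    - [0,0,3]
    - [0,0,0]
  offset:
    - [0,0,3e-05]
    - [0,0,0]
    - [0,0,0]
  fingers: [0,0,0]

```text
time: 14.87
eef_pos: [493.0, 260.1, 98.3]
orientation: [-0.288, 0.958, 0.0, 0.0]
ft_force: [-0.2, 1.4, -0.4]
width: 8.7
grasp_force: 58.4
```

```bash
python3 m.py
```

```text
14.8667 [ 0.42   0.46   1.632  0.     1.049 -1.735] [-0.208  1.378 -0.38 ] [ 0.369  0.16  -0.193] -1.377483420073986 213.42751071447793 [493.016 260.078  98.251]
```

move_arm:
  turn:
    - [0,0,4]
    - [0,0,4]
    - [0,0,0]
  offset:
    - [0,0,0]
    - [0,0,0]
    - [0,0,0]
  fingers: [0,0,0]

```text
time: 15.12
eef_pos: [494.1, 261.1, 98.4]
orientation: [-0.354, 0.935, 0.001, 0.002]
ft_force: [9.8, 12.5, -8.0]
width: 8.7
grasp_force: 58.5
```

```bash
python3 m.py
```

```text
15.1167 [ 0.42   0.461  1.63   0.001  1.046 -1.876] [ 9.773 12.466 -8.017] [ 1.931 -1.596  0.017] -1.4713308960199356 221.49183274003232 [494.125 261.086  98.43 ]
```

move_arm:
  turn:
    - [0,0,4]
    - [0,0,4]
    - [0,0,0]
  offset:
    - [0,0,0]
    - [0,0,0]
    - [0,0,0]
  fingers: [0,0,0]

```text
time: 15.37
eef_pos: [494.0, 261.3, 98.5]
orientation: [-0.419, 0.908, 0.001, 0.002]
ft_force: [8.4, 13.6, -6.7]
width: 8.6
grasp_force: 58.6
```

```bash
python3 m.py
python3 - <<'E'
from h import *
c=cam('wrist'); r=c['range_z']
for row in range(335,375,3): print(row,[np.round(pt(c,(u,row),r[row,u]),1).tolist() for u in(318,322,326)])
E
```

```text
15.3667 [ 0.42   0.461  1.63   0.002  1.046 -2.015] [ 8.442 13.578 -6.666] [ 2.042 -1.337 -0.   ] -1.5303569287061691 229.4963338609727 [493.973 261.292  98.469]
335 [[491.6, 254.7, 116.6], [490.6, 255.6, 116.5], [489.7, 256.7, 116.1]]
338 [[491.9, 255.2, 117.5], [490.8, 256.0, 117.7], [490.4, 257.5, 116.2]]
341 [[492.5, 255.8, 118.0], [491.7, 257.0, 117.3], [490.8, 258.0, 117.1]]
344 [[493.4, 256.8, 117.6], [492.4, 257.7, 117.6], [491.1, 258.3, 118.2]]
347 [[493.9, 257.5, 118.1], [492.9, 258.3, 118.2], [492.0, 259.3, 117.9]]
350 [[494.4, 258.1, 118.7], [492.5, 257.9, 120.8], [491.9, 259.2, 119.9]]
353 [[493.7, 257.3, 122.1], [492.2, 257.5, 123.2], [491.6, 258.9, 122.3]]
356 [[493.5, 257.2, 124.0], [492.2, 257.6, 124.8], [491.5, 258.7, 124.3]]
359 [[493.2, 256.8, 126.3], [492.5, 257.9, 125.9], [491.4, 258.6, 126.0]]
362 [[493.9, 257.7, 126.3], [492.7, 258.1, 127.0], [491.8, 259.0, 126.9]]
365 [[494.8, 258.7, 125.9], [493.5, 259.1, 126.8], [492.7, 260.1, 126.4]]
368 [[495.6, 259.6, 125.9], [494.5, 260.2, 126.2], [493.3, 260.8, 126.6]]
371 [[496.0, 260.1, 126.5], [494.9, 260.8, 126.7], [494.0, 261.6, 126.8]]
374 [[496.8, 261.0, 126.4], [495.9, 261.8, 126.4], [495.1, 262.9, 125.9]]
```

The nut is at its stop: the pads slipped and side force jumped at about 365°, and the nut's top is at 118. I'll release, rise clear and shut the fingers above the tip.

move_arm:
  turn:
    - [0,0,0]
    - [0,0,0]
    - [0,0,0]
    - [0,0,0]
  offset:
    - [0,0,0]
    - [0,0,0]
    - [0,0,0]
    - [0,0,0]
  fingers: [0.3,0.3,0.3,0.3]

```text
time: 15.75
eef_pos: [493.0, 259.7, 98.2]
orientation: [-0.418, 0.908, -0.0, -0.0]
ft_force: [0.6, -0.1, 0.4]
width: 25.7
grasp_force: 0.0
```

move_arm:
  turn:
    - [0,0,0]
    - [0,0,0]
    - [0,0,0]
    - [0,0,0]
    - [0,0,0]
  offset:
    - [0,0,0.01]
    - [0,0,0.015]
    - [0,0,0.015]
    - [0,0,0.005]
    - [0,0,0]
  fingers: [0.3,0.3,0.3,0.3,0.3]

```text
time: 16.17
eef_pos: [493.6, 260.1, 145.0]
orientation: [-0.419, 0.908, -0.0, 0.001]
ft_force: [-0.2, 0.1, -0.6]
width: 25.6
grasp_force: 0.0
```

move_arm:
  turn:
    - [0,0,0]
    - [0,0,0]
    - [0,0,0]
    - [0,0,0]
    - [0,0,0]
  offset:
    - [0,0,0]
    - [0,0,0]
    - [0,0,0]
    - [0,0,0]
    - [0,0,0]
  fingers: [0.1,0,0,0,0]

```text
time: 16.58
eef_pos: [492.8, 259.8, 142.7]
orientation: [-0.419, 0.908, 0.0, -0.0]
ft_force: [0.7, -0.3, 0.1]
width: -0.2
grasp_force: 0.0
```

```bash
python3 m.py
python3 - <<'E'
from h import *
c=cam('wrist'); a=c['image'][240:400,240:400,::-1]
s=cam('side'); b=s['image'][210:290,250:330,::-1]
cv2.imwrite('pics/p6.png',np.hstack([cv2.resize(x,(400,400),interpolation=cv2.INTER_CUBIC) for x in(a,b)]))
for l in('lock_nut_mid','valve_tip_top'):
    for d in nets.landmark_of(l,'wrist')[:2]: print(l,d['p'],d['centre'],pt(c,d['centre']),atz(c,d['centre'],114 if 'nut' in l else 127.5))
print(nets.landmark_of('lock_nut_mid','side')[:1])
E
```

```text
16.5833 [ 0.419  0.403  1.598 -0.     1.141 -2.015] [ 0.668 -0.29   0.052] [-0.002 -0.011  0.058] 0.0014680370804853737 229.50942943391837 [492.83  259.822 142.74 ]
lock_nut_mid 0.89 [321.7, 293.8] [493.02824288 258.02821562 118.34950436] [494.38615968 259.60126926 114.        ]
valve_tip_top 0.63 [320.8, 306.5] [488.07671258 251.824977   145.64295972] [494.20799663 258.8665158  127.5       ]
[{'centre': [285.4, 244.8], 'p': 0.45}]
```

View pics/p6.png

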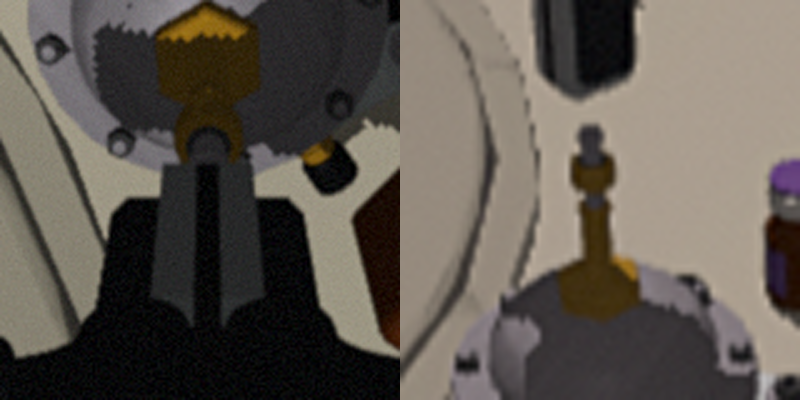

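The left crop shows the shut fingertips in line with the tip (cols 207 and 210). The right crop shows the nut backed off with the thread visible under it. Next I'll descend, feeling the force.

move_arm:
  turn:
    - [0,0,0]
    - [0,0,0]
    - [0,0,0]
    - [0,0,0]
  offset:
    - [0.0002,0,-0.008]
    - [0,0,-0.004]
    - [0,0,-0.0017]
    - [0,0,0]
  fingers: [0,0,0,0]

```text
time: 17.17
eef_pos: [492.9, 259.7, 128.7]
orientation: [-0.419, 0.908, 0.0, -0.001]
ft_force: [0.2, 0.5, -0.1]
width: -0.1
grasp_force: 0.0
```

move_arm:
  turn:
    - [0,0,0]
    - [0,0,0]
    - [0,0,0]
  offset:
    - [0,0,-0.0005]
    - [0,0,-0.0005]
    - [0,0,0]
  fingers: [0,0,0]

```text
time: 17.42
eef_pos: [493.2, 259.9, 128.6]
orientation: [-0.419, 0.908, -0.0, 0.0]
ft_force: [0.0, 0.4, 0.1]
width: 0.1
grasp_force: 0.0
```

move_arm:
  turn:
    - [0,0,0]
    - [0,0,0]
    - [0,0,0]
  offset:
    - [0,0,-0.0005]
    - [0,0,-0.0005]
    - [0,0,0]
  fingers: [0,0,0]

```text
time: 17.67
eef_pos: [493.2, 259.9, 127.5]
orientation: [-0.419, 0.908, -0.0, 0.0]
ft_force: [0.1, -0.0, 1.2]
width: -0.1
grasp_force: 0.4
```

move_arm:
  turn:
    - [0,0,0]
    - [0,0,0]
    - [0,0,0]
  offset:
    - [0,0,-0.0003]
    - [0,0,-0.0002]
    - [0,0,0]
  fingers: [0,0,0]

```text
time: 17.92
eef_pos: [493.2, 259.9, 127.1]
orientation: [-0.419, 0.908, 0.0, 0.0]
ft_force: [-0.1, 0.0, 1.1]
width: 0.4
grasp_force: 0.4
```

```bash
python3 m.py
```

```text
17.9167 [ 0.419  0.423  1.611  0.     1.108 -2.016] [-0.148  0.024  1.09 ] [-0.059  0.012  0.011] -0.00014895621461619157 229.5105228693894 [493.194 259.895 127.051]
```

move_arm:
  turn:
    - [0,0,0]
    - [0,0,0]
    - [0,0,0]
  offset:
    - [0,0,-0.0003]
    - [0,0,-0.0002]
    - [0,0,0]
  fingers: [0,0,0]

```text
time: 18.17
eef_pos: [493.2, 259.9, 126.5]
orientation: [-0.419, 0.908, -0.0, 0.0]
ft_force: [0.8, -1.4, 1.2]
width: -0.2
grasp_force: 0.4
```

```bash
python3 m.py
```

```text
18.1667 [ 0.419  0.423  1.611 -0.     1.107 -2.016] [ 0.836 -1.436  1.24 ] [ 0.021 -0.054 -0.03 ] -4.370773012851714e-05 229.50999759680604 [493.217 259.887 126.52 ]
```

In contact and in the slack (about 1 N).

move_arm:
  turn:
    - [0,0,0]
    - [0,0,0]
    - [0,0,0]
  offset:
    - [0,0,-0.0003]
    - [0,0,-0.0002]
    - [0,0,0]
  fingers: [0,0,0]

```text
time: 18.42
eef_pos: [493.2, 259.9, 126.0]
orientation: [-0.419, 0.908, -0.0, 0.0]
ft_force: [-0.2, 0.7, 1.9]
width: 0.1
grasp_force: 0.5
```

move_arm:
  turn:
    - [0,0,0]
    - [0,0,0]
    - [0,0,0]
  offset:
    - [0,0,-0.0003]
    - [0,0,-0.0002]
    - [0,0,0]
  fingers: [0,0,0]

```text
time: 18.67
eef_pos: [493.2, 259.9, 125.5]
orientation: [-0.419, 0.908, -0.0, 0.0]
ft_force: [0.5, 0.4, 0.4]
width: 0.2
grasp_force: 0.5
```

move_arm:
  turn:
    - [0,0,0]
    - [0,0,0]
    - [0,0,0]
  offset:
    - [0,0,-0.0003]
    - [0,0,-0.0002]
    - [0,0,0]
  fingers: [0,0,0]

```text
time: 18.92
eef_pos: [493.2, 259.9, 125.0]
orientation: [-0.419, 0.908, 0.0, 0.0]
ft_force: [1.2, 0.0, 0.4]
width: -0.1
grasp_force: 0.5
```

move_arm:
  turn:
    - [0,0,0]
    - [0,0,0]
    - [0,0,0]
  offset:
    - [0,0,-0.0003]
    - [0,0,-0.0002]
    - [0,0,0]
  fingers: [0,0,0]

```text
time: 19.17
eef_pos: [493.2, 259.9, 124.5]
orientation: [-0.419, 0.908, -0.0, 0.0]
ft_force: [1.6, 0.8, 0.9]
width: -0.1
grasp_force: 0.5
```

move_arm:
  turn:
    - [0,0,0]
    - [0,0,0]
    - [0,0,0]
  offset:
    - [0,0,-0.0003]
    - [0,0,-0.0002]
    - [0,0,0]
  fingers: [0,0,0]

```text
time: 19.42
eef_pos: [493.2, 259.9, 124.0]
orientation: [-0.419, 0.908, 0.0, 0.0]
ft_force: [0.6, 0.7, 0.8]
width: -0.4
grasp_force: 0.5
```

move_arm:
  turn:
    - [0,0,0]
    - [0,0,0]
    - [0,0,0]
  offset:
    - [0,0,-0.0003]
    - [0,0,-0.0002]
    - [0,0,0]
  fingers: [0,0,0]

```text
time: 19.67
eef_pos: [493.2, 259.9, 123.5]
orientation: [-0.419, 0.908, -0.0, 0.0]
ft_force: [0.4, -0.9, 2.3]
width: 0.4
grasp_force: 0.9
```

move_arm:
  turn:
    - [0,0,0]
    - [0,0,0]
    - [0,0,0]
  offset:
    - [0,0,-0.0003]
    - [0,0,-0.0002]
    - [0,0,0]
  fingers: [0,0,0]

```text
time: 19.92
eef_pos: [493.2, 259.9, 123.1]
orientation: [-0.419, 0.908, 0.0, 0.0]
ft_force: [0.2, 0.5, 3.4]
width: 0.5
grasp_force: 1.9
```

move_arm:
  turn:
    - [0,0,0]
    - [0,0,0]
    - [0,0,0]
  offset:
    - [0,0,-0.0003]
    - [0,0,0]
    - [0,0,0]
  fingers: [0,0,0]

```text
time: 20.17
eef_pos: [493.2, 259.9, 122.8]
orientation: [-0.419, 0.908, -0.0, 0.0]
ft_force: [0.1, -0.7, 4.2]
width: 0.1
grasp_force: 2.2
```

move_arm:
  turn:
    - [0,0,0]
    - [0,0,0]
    - [0,0,0]
  offset:
    - [0,0,-0.0003]
    - [0,0,-0.0001]
    - [0,0,0]
  fingers: [0,0,0]

```text
time: 20.42
eef_pos: [493.2, 259.9, 122.4]
orientation: [-0.419, 0.908, -0.0, 0.0]
ft_force: [-1.1, -0.3, 5.5]
width: 0.3
grasp_force: 2.5
```

move_arm:
  turn:
    - [0,0,0]
    - [0,0,0]
    - [0,0,0]
  offset:
    - [0,0,-0.0003]
    - [0,0,0]
    - [0,0,0]
  fingers: [0,0,0]

```text
time: 20.67
eef_pos: [493.2, 259.9, 122.1]
orientation: [-0.419, 0.908, -0.0, 0.0]
ft_force: [-1.4, -0.7, 5.6]
width: -0.3
grasp_force: 2.8
```

move_arm:
  turn:
    - [0,0,0]
    - [0,0,0]
    - [0,0,0]
  offset:
    - [0,0,-0.0002]
    - [0,0,-0.0002]
    - [0,0,0]
  fingers: [0,0,0]

```text
time: 20.92
eef_pos: [493.2, 259.9, 121.7]
orientation: [-0.419, 0.908, -0.0, 0.0]
ft_force: [-0.5, -0.7, 6.2]
width: -0.1
grasp_force: 3.1
```

move_arm:
  turn:
    - [0,0,0]
    - [0,0,0]
    - [0,0,0]
  offset:
    - [0,0,-5e-05]
    - [0,0,0]
    - [0,0,0]
  fingers: [0,0,0]

```text
time: 21.17
eef_pos: [493.2, 259.9, 121.7]
orientation: [-0.419, 0.908, -0.0, 0.0]
ft_force: [-1.4, -0.3, 6.2]
width: -0.0
grasp_force: 3.1
```

About 1.7 mm into the spring at roughly 6.3 N, so the valve is open without touching the hard stop. I'll go a hair deeper and hold for about 2 s.

move_arm:
  turn:
    - [0,0,0]
    - [0,0,0]
    - [0,0,0]
    - [0,0,0]
    - [0,0,0]
  offset:
    - [0,0,-0.0001]
    - [0,0,0]
    - [0,0,0]
    - [0,0,0]
    - [0,0,0]
  fingers: [0,0,0,0,0]

```text
time: 21.58
eef_pos: [493.2, 259.9, 121.7]
orientation: [-0.419, 0.908, -0.0, 0.0]
ft_force: [-0.9, -0.2, 6.1]
width: -0.2
grasp_force: 3.2
```

move_arm:
  turn:
    - [0,0,0]
    - [0,0,0]
    - [0,0,0]
    - [0,0,0]
    - [0,0,0]
  offset:
    - [0,0,0]
    - [0,0,0]
    - [0,0,0]
    - [0,0,0]
    - [0,0,0]
  fingers: [0,0,0,0,0]

```text
time: 22.0
eef_pos: [493.2, 259.9, 121.7]
orientation: [-0.419, 0.908, -0.0, 0.0]
ft_force: [-0.4, -0.1, 7.2]
width: 0.0
grasp_force: 3.2
```

move_arm:
  turn:
    - [0,0,0]
    - [0,0,0]
    - [0,0,0]
    - [0,0,0]
    - [0,0,0]
  offset:
    - [0,0,0]
    - [0,0,0]
    - [0,0,0]
    - [0,0,0]
    - [0,0,0]
  fingers: [0,0,0,0,0]

```text
time: 22.42
eef_pos: [493.2, 259.9, 121.7]
orientation: [-0.419, 0.908, 0.0, 0.0]
ft_force: [-0.4, -0.7, 6.1]
width: 0.1
grasp_force: 3.2
```

move_arm:
  turn:
    - [0,0,0]
    - [0,0,0]
    - [0,0,0]
    - [0,0,0]
    - [0,0,0]
  offset:
    - [0,0,0]
    - [0,0,0]
    - [0,0,0]
    - [0,0,0]
    - [0,0,0]
  fingers: [0,0,0,0,0]

```text
time: 22.83
eef_pos: [493.2, 259.9, 121.7]
orientation: [-0.419, 0.908, -0.0, 0.0]
ft_force: [-1.0, -0.6, 6.5]
width: -0.0
grasp_force: 3.2
```

move_arm:
  turn:
    - [0,0,0]
    - [0,0,0]
    - [0,0,0]
    - [0,0,0]
    - [0,0,0]
  offset:
    - [0,0,0]
    - [0,0,0]
    - [0,0,0]
    - [0,0,0]
    - [0,0,0]
  fingers: [0,0,0,0,0]

```text
time: 23.25
eef_pos: [493.2, 259.9, 121.7]
orientation: [-0.419, 0.908, -0.0, 0.0]
ft_force: [-0.1, -0.5, 5.8]
width: 0.3
grasp_force: 3.2
```

move_arm:
  turn:
    - [0,0,0]
    - [0,0,0]
    - [0,0,0]
    - [0,0,0]
    - [0,0,0]
  offset:
    - [0,0,0.001]
    - [0,0,0.002]
    - [0,0,0.003]
    - [0,0,0.004]
    - [0,0,0.01]
  fingers: [0,0,0,0,0]

```text
time: 23.67
eef_pos: [492.6, 259.6, 140.7]
orientation: [-0.419, 0.908, 0.0, -0.001]
ft_force: [-0.4, -0.9, -1.6]
width: 0.3
grasp_force: 0.0
```

move_arm:
  turn:
    - [0,0,0]
    - [0,0,0]
    - [0,0,0]
    - [0,0,0]
    - [0,0,0]
  offset:
    - [0,0,0.03]
    - [0,0,0.03]
    - [0,0,0.02]
    - [0,0,0]
    - [0,0,0]
  fingers: [0,0,0,0,0]

```text
time: 24.08
eef_pos: [493.4, 260.0, 222.8]
orientation: [-0.419, 0.908, -0.0, 0.001]
ft_force: [-0.6, -0.5, -1.2]
width: 0.1
grasp_force: 0.0
```

```bash
python3 m.py
python3 - <<'E'
from h import *
s=cam('side'); b=s['image'][200:400,230:350,::-1]
c=cam('wrist'); a=c['image'][60:380,100:420,::-1]
cv2.imwrite('pics/e7.png',np.hstack([cv2.resize(b,(360,600),interpolation=cv2.INTER_CUBIC),cv2.copyMakeBorder(cv2.resize(a,(430,430)),0,170,0,0,0)]))
for l,n in(('lock_nut_mid','wrist'),('valve_tip_top','wrist'),('lock_nut_mid','side')):
    for d in nets.landmark_of(l,n)[:1]: print(l,d['p'],d['centre'])
for n in ('vial','bottle','dust_cap'):
    for d in nets.landmark_of(n,'side')[:1]: print(n,d['centre'])
E
```

```text
24.0833 [ 0.419  0.323  1.511 -0.     1.306 -2.016] [-0.627 -0.515 -1.186] [-0.017  0.031 -0.015] -3.585050080801011e-05 229.51260586721108 [493.367 259.961 222.844]
lock_nut_mid 0.48 [322.6, 239.5]
valve_tip_top 0.49 [321.3, 245.2]
lock_nut_mid 0.48 [289.1, 244.7]
vial [331.7, 269.6]
bottle [270.6, 364.4]
dust_cap [334.8, 267.8]
```

View pics/e7.png

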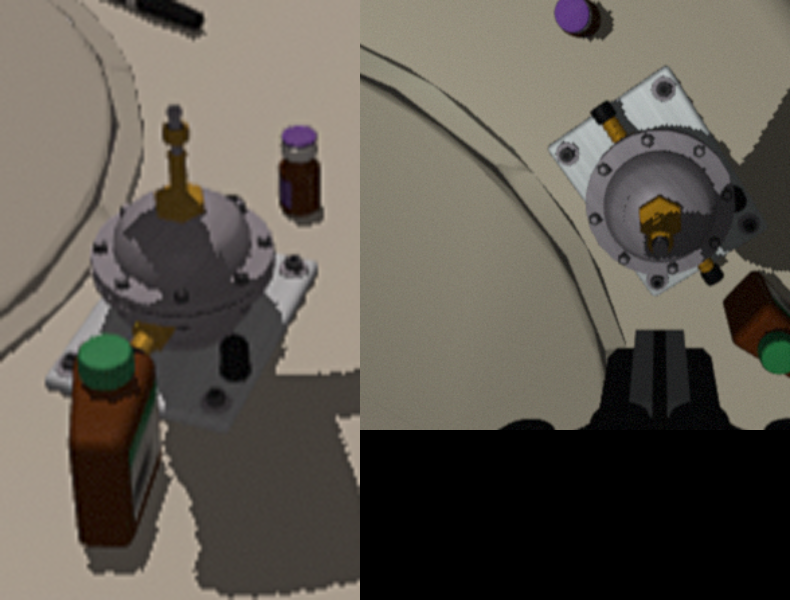

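Tip is sprung back, the nut is backed off, and bottle, vial and cap stand as before. From force alone the opening could be as little as about 1.2 mm. There is plenty of time, so I'll press again slightly deeper (below 9 N) to be sure.

move_arm:
  turn:
    - [0,0,0]
    - [0,0,0]
    - [0,0,0]
    - [0,0,0]
    - [0,0,0]
  offset:
    - [0,0,-0.03]
    - [0,0,-0.03]
    - [0,0,-0.02]
    - [0,0,-0.01]
    - [0,0,0]
  fingers: [0,0,0,0,0]

```text
time: 24.9
eef_pos: [492.4, 259.5, 129.4]
orientation: [-0.419, 0.908, 0.0, -0.002]
ft_force: [-0.5, 0.0, -0.6]
width: 0.1
grasp_force: 0.0
```

move_arm:
  turn:
    - [0,0,0]
    - [0,0,0]
    - [0,0,0]
    - [0,0,0]
    - [0,0,0]
  offset:
    - [0,0,-0.0005]
    - [0,0,-0.001]
    - [0,0,-0.001]
    - [0,0,-0.001]
    - [0,0,0]
  fingers: [0,0,0,0,0]

```text
time: 25.32
eef_pos: [493.3, 259.9, 128.4]
orientation: [-0.419, 0.908, -0.0, 0.0]
ft_force: [0.4, 0.0, -0.4]
width: 0.0
grasp_force: 0.0
```

move_arm:
  turn:
    - [0,0,0]
    - [0,0,0]
    - [0,0,0]
    - [0,0,0]
    - [0,0,0]
  offset:
    - [0,0,-0.0005]
    - [0,0,-0.0006]
    - [0,0,-0.0006]
    - [0,0,-0.0006]
    - [0,0,0]
  fingers: [0,0,0,0,0]

```text
time: 25.73
eef_pos: [493.2, 259.9, 125.6]
orientation: [-0.419, 0.908, -0.0, 0.0]
ft_force: [0.5, 0.7, 1.0]
width: -0.2
grasp_force: 0.5
```

move_arm:
  turn:
    - [0,0,0]
    - [0,0,0]
    - [0,0,0]
    - [0,0,0]
    - [0,0,0]
  offset:
    - [0,0,-0.0005]
    - [0,0,-0.0005]
    - [0,0,-0.0005]
    - [0,0,-0.0003]
    - [0,0,0]
  fingers: [0,0,0,0,0]

```text
time: 26.15
eef_pos: [493.2, 259.9, 123.8]
orientation: [-0.419, 0.908, -0.0, 0.0]
ft_force: [1.3, 0.8, 1.9]
width: -0.5
grasp_force: 0.5
```

move_arm:
  turn:
    - [0,0,0]
    - [0,0,0]
  offset:
    - [0,0,-0.0002]
    - [0,0,0]
  fingers: [0,0]

```text
time: 26.32
eef_pos: [493.2, 259.9, 123.7]
orientation: [-0.419, 0.908, -0.0, 0.0]
ft_force: [0.0, 0.1, 1.0]
width: -0.1
grasp_force: 0.7
```

move_arm:
  turn:
    - [0,0,0]
    - [0,0,0]
  offset:
    - [0,0,-0.0002]
    - [0,0,0]
  fingers: [0,0]

```text
time: 26.48
eef_pos: [493.2, 259.9, 123.5]
orientation: [-0.419, 0.908, -0.0, 0.0]
ft_force: [0.2, -0.3, 1.6]
width: -0.3
grasp_force: 1.0
```

move_arm:
  turn:
    - [0,0,0]
    - [0,0,0]
  offset:
    - [0,0,-0.0002]
    - [0,0,0]
  fingers: [0,0]

```text
time: 26.65
eef_pos: [493.2, 259.9, 123.4]
orientation: [-0.419, 0.908, -0.0, 0.0]
ft_force: [0.4, -0.3, 3.1]
width: -0.2
grasp_force: 1.4
```

move_arm:
  turn:
    - [0,0,0]
    - [0,0,0]
  offset:
    - [0,0,-0.0002]
    - [0,0,0]
  fingers: [0,0]

```text
time: 26.82
eef_pos: [493.2, 259.9, 123.2]
orientation: [-0.419, 0.908, -0.0, 0.0]
ft_force: [-0.4, -0.3, 2.9]
width: -0.3
grasp_force: 1.9
```

move_arm:
  turn:
    - [0,0,0]
    - [0,0,0]
    - [0,0,0]
    - [0,0,0]
    - [0,0,0]
  offset:
    - [0,0,-0.0004]
    - [0,0,-0.0004]
    - [0,0,-0.0004]
    - [0,0,-0.0003]
    - [0,0,0]
  fingers: [0,0,0,0,0]

```text
time: 27.23
eef_pos: [493.3, 259.9, 121.7]
orientation: [-0.419, 0.908, -0.0, 0.0]
ft_force: [-0.6, -1.6, 5.5]
width: 0.4
grasp_force: 3.1
```

The knee is at about z 123.2, so 121.7 gives about 1.5 mm. I'll go about 0.4 mm deeper.

move_arm:
  turn:
    - [0,0,0]
    - [0,0,0]
    - [0,0,0]
  offset:
    - [0,0,-0.0002]
    - [0,0,0]
    - [0,0,0]
  fingers: [0,0,0]

```text
time: 27.48
eef_pos: [493.3, 259.9, 121.6]
orientation: [-0.419, 0.908, -0.0, 0.0]
ft_force: [-0.9, -1.0, 6.4]
width: -0.3
grasp_force: 3.2
```

move_arm:
  turn:
    - [0,0,0]
    - [0,0,0]
    - [0,0,0]
  offset:
    - [0,0,-0.0002]
    - [0,0,0]
    - [0,0,0]
  fingers: [0,0,0]

```text
time: 27.73
eef_pos: [493.2, 259.9, 121.5]
orientation: [-0.419, 0.908, -0.0, 0.0]
ft_force: [-1.7, -0.4, 6.6]
width: -0.1
grasp_force: 3.3
```

move_arm:
  turn:
    - [0,0,0]
    - [0,0,0]
    - [0,0,0]
  offset:
    - [0,0,-0.0002]
    - [0,0,0]
    - [0,0,0]
  fingers: [0,0,0]

```text
time: 27.98
eef_pos: [493.3, 259.9, 121.3]
orientation: [-0.419, 0.908, -0.0, 0.0]
ft_force: [-1.2, -0.2, 7.2]
width: 0.1
grasp_force: 3.5
```

move_arm:
  turn:
    - [0,0,0]
    - [0,0,0]
    - [0,0,0]
    - [0,0,0]
    - [0,0,0]
  offset:
    - [0,0,0]
    - [0,0,0]
    - [0,0,0]
    - [0,0,0]
    - [0,0,0]
  fingers: [0,0,0,0,0]

```text
time: 28.4
eef_pos: [493.3, 259.9, 121.3]
orientation: [-0.419, 0.908, -0.0, 0.0]
ft_force: [-2.0, -0.7, 6.3]
width: 0.0
grasp_force: 3.5
```

move_arm:
  turn:
    - [0,0,0]
    - [0,0,0]
    - [0,0,0]
    - [0,0,0]
    - [0,0,0]
  offset:
    - [0,0,0]
    - [0,0,0]
    - [0,0,0]
    - [0,0,0]
    - [0,0,0]
  fingers: [0,0,0,0,0]

```text
time: 28.82
eef_pos: [493.2, 259.9, 121.3]
orientation: [-0.419, 0.908, -0.0, 0.0]
ft_force: [-1.8, -1.3, 6.8]
width: -0.2
grasp_force: 3.5
```

move_arm:
  turn:
    - [0,0,0]
    - [0,0,0]
    - [0,0,0]
    - [0,0,0]
    - [0,0,0]
  offset:
    - [0,0,0]
    - [0,0,0]
    - [0,0,0]
    - [0,0,0]
    - [0,0,0]
  fingers: [0,0,0,0,0]

```text
time: 29.23
eef_pos: [493.2, 259.9, 121.3]
orientation: [-0.419, 0.908, -0.0, 0.0]
ft_force: [-1.2, -0.9, 7.0]
width: -0.3
grasp_force: 3.5
```

move_arm:
  turn:
    - [0,0,0]
    - [0,0,0]
    - [0,0,0]
    - [0,0,0]
    - [0,0,0]
  offset:
    - [0,0,0]
    - [0,0,0]
    - [0,0,0]
    - [0,0,0]
    - [0,0,0]
  fingers: [0,0,0,0,0]

```text
time: 29.65
eef_pos: [493.3, 259.9, 121.3]
orientation: [-0.419, 0.908, -0.0, 0.0]
ft_force: [-1.2, -0.3, 7.4]
width: 0.1
grasp_force: 3.5
```

move_arm:
  turn:
    - [0,0,0]
    - [0,0,0]
    - [0,0,0]
    - [0,0,0]
    - [0,0,0]
  offset:
    - [0,0,0.001]
    - [0,0,0.002]
    - [0,0,0.003]
    - [0,0,0.004]
    - [0,0,0.01]
  fingers: [0,0,0,0,0]

```text
time: 30.07
eef_pos: [492.5, 259.6, 140.2]
orientation: [-0.419, 0.908, 0.0, -0.001]
ft_force: [-0.2, -0.3, -0.8]
width: 0.2
grasp_force: 0.0
```

move_arm:
  turn:
    - [0,0,0]
    - [0,0,0]
    - [0,0,0]
    - [0,0,0]
    - [0,0,0]
  offset:
    - [0,0,0.03]
    - [0,0,0.03]
    - [0,0,0.02]
    - [0,0,0]
    - [0,0,0]
  fingers: [0,0,0,0,0]

```text
time: 30.48
eef_pos: [493.4, 260.0, 222.3]
orientation: [-0.419, 0.908, -0.0, 0.001]
ft_force: [0.3, -0.6, -0.6]
width: -0.1
grasp_force: 0.0
```

```bash
python3 m.py
python3 - <<'E'
from h import *
s=cam('side'); w=cam('wrist')
for l,n in(('lock_nut_mid','side'),('valve_tip_top','side'),('vial','side'),('bottle','side'),('lock_nut_mid','wrist'),('valve_tip_top','wrist')):
    for d in nets.landmark_of(l,n)[:1]: print(l,n,d['centre'],pt(w if n=='wrist' else s,d['centre']))
E
```

```text
30.4833 [ 0.419  0.323  1.512 -0.     1.304 -2.016] [ 0.303 -0.594 -0.621] [-0.032  0.016 -0.022] -1.3034681387580349e-05 229.51276795160476 [493.366 259.98  222.326]
lock_nut_mid side [288.5, 243.6] [491.01071386 263.92846696 116.8122916 ]
valve_tip_top side [288.5, 234.6] [492.56141247 256.87296445 126.37252121]
vial side [332.8, 269.9] [454.30079109 160.66037836   3.01331637]
bottle side [267.0, 368.4] [482.73032213 403.38091033  27.05026182]
lock_nut_mid wrist [324.9, 239.0] [492.25692491 259.62815414 118.5657936 ]
valve_tip_top wrist [320.3, 243.9] [494.73230086 258.27876101 126.10556267]
```

The tip is back up at about 127, the nut's top is at about 118 on its stop, and the hand is clear.

```bash
python3 -c "
from station import env; print(env.hand_in())"
```

```text
the job is handed in; nothing more can be done
None
```

Job handed in (no verdict shown): I unscrewed the lock nut to its stop and left it there, and pressed the tip twice for about 2 s each; by force and depth the first press may only just have opened the valve, while the second opened it (about 1.8 mm, 7 N). The tip sprang back, and the bottle, vial and cap were not disturbed.

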